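Fix the torch in the shelf clamp and switch it on

ROBOT

A 6-joint arm with a two-finger parallel gripper is mounted at the origin on the work surface. World frame = base frame: x ahead of the robot, y to its left, z up, the work surface at z = 0. Lengths are in m, angles in degrees, forces in N, time in s.
With the tool pointing down it reaches from about 0.4 to 0.825 m from the base axis. Payload 7 kg.
Tool frame: the origin (TCP) lies midway between the tips of the shut fingers; the grasp point (between the pads) lies r.grip_depth behind it (r.grip_depth is the distance from the TCP to the grasp point, in m); z points along the fingers, y is the line along which they close (so a half turn about z gives the same grasp; the last joint's range is limited). The gripper opens to 88 mm and grips with 3 to 60 N. Pads are 19 mm wide; open, the fingers measure 130 mm over their backs; the gripper's body (78 mm by 193 mm) begins 47 mm behind the grasp point.
Start: joints at [-57.634, 20.546, 0.682, 0, -70.136, -16.507], TCP at [0.184, -0.649, 0.227] pointing down, gripper open.
Joint ranges: [-176.03, 176.03], [-82.01, 121.73], [-58.28, 71.71], [-173.87, 95.51], [-174.79, -0.11], [-173.66, 173.66]. Speed limits (degrees/s): [136.94, 136.94, 172.46, 180, 180, 180].

INTERFACE

Orientations are given as [roll, pitch, yaw] about the fixed x, y, z axes, in that order (R = Rz(yaw) Ry(pitch) Rx(roll)).
In Python, from plant import r gives the robot as it stands.
- The arm moves only by the shell command python3 drive.py 'ROWS' [OPENING] [FORCE]. ROWS is a JSON list of rows, 1 to 12 of them, each of 6 numbers: dx, dy, dz in m, then a rotation vector rx, ry, rz in degrees; each row is the pose to reach, as a shift and turn from the pose commanded when the command began, along the tool's axes at that moment; what a row does not reach only later rows make up. A row lasts 1/12 s, in which the tool goes at most 0.0417 m and 7.16 degrees, less where a joint would pass 70% of its speed; a pose out of reach is approached as far as the arm can. OPENING is the finger opening in m, set as the command begins (- or left out keeps the last). The fingers move at their own pace and stop on an object; FORCE is the grip in N (left out, the last holds). Time passes only in rows, so rows that do not move let the fingers close. It prints the time, the measured TCP pose, the force, the opening and the grip force at its end.
- r.get_state(): the state, without advancing time (a new reading comes with each control period).
- r.capture(name): name is "side" or "top"; returns a dict with "frame" (384x512x3 uint8, red, green, blue), "z_map" (384x512 float32, m along the optical axis (not along the pixel's ray), 0 where there is no reading), "fx", "fy", "cx", "cy" (pixels), "cam_to_world" (4x4, takes a point from camera to world coordinates). Camera axes: x right, y down, z forward; pixel columns grow to the right and rows downward; lengths in m; the calibration is good to about 2 mm. A picture is of the moment at which its call begins.
- r.close_job(): hands the job in; it is judged then, once.
The state is a dict: "time_s": time; "joints": joint angles; "qd": joint speeds; "joint_torque": joint torques, N m; "tcp_pos": TCP position; "eef_rot": TCP orientation; "contact_force": force on the tool from outside, world axes, zero at the start; "moment": the same for the moment, N m; "gripper_width": finger opening in m; "gripper_force": force on a finger pad.
Only numpy, scipy, OpenCV 4.12 (cv2) and the standard library are available. Lean on these libraries where they do the work, as an engineer would, in place of code of your own. Each camera call takes 0.05 s, during which the arm holds its last target. There are 200 camera calls.

TASK

Put the flat torch up as a shelf light: lift it out of its charging cradle, set it down gently on the clamp stand's rail with its lens end still short of the clamp's pad and let go, then take it again by its tail end and slide it forward under the pad until its lens end meets the lip. Wind the crank clockwise until the pad meets the torch and then snug it by feel, about another sixth of a turn, firm but without crushing it, and then slide the little switch on the torch's top towards the lens to turn it on. Let go of everything and leave the jug, the bowls and the spice tin where they stand.

Things in the scene. Friction and masses are not known exactly. Their poses are not given: they have to be found in the camera images.
- torch: Flat aluminium pocket torch, a loose bar 170 long x 34 wide x 28 high mm, about 0.25 kg. Origin at the centre of its underside; x points along it to the glass lens end (dark rings near it), z up out of the face with the switch. It starts lying level in the cradle, its tail half between the cheeks.
- nose (a point): Point on the torch: middle of the lower edge of its lens end, 85 mm ahead (+x) of the torch's origin, at underside height. Axes as the torch's.
- switch_top (a point): Top middle of the torch's slide switch: a black ridged nub 8 (along the torch) x 10 mm in a 22 x 12 mm slot, 3 mm deep, in the top face. Its top is 30 mm above the underside, 2 mm above the top face. Off, it is 47 mm behind the torch's middle. It slides along torch +x; about 1 N moves it and it stays where left. A fingertip pressing lightly on it drags it along by friction.
- switch (a joint): Slide switch travel in m: 0 off (towards the tail), 0.010 fully on (towards the lens).
- cradle: Grey plastic cradle, fixed. Origin on the table under the middle of the torch lying in it, x towards its lens. Floor 25 mm high. Cheeks 52 mm high and 42 mm apart (outside 62) embrace the tail, x = -94 to -14 mm, back wall at -89: no room for fingers there. Ahead the torch rests on a tongue 26 mm wide (to x = +34): grip it across its sides, e.g. 10 mm ahead of its middle, and lift straight up.
- clamp: Steel clamp stand, fixed. Origin on the table under the screw's axis; x runs along its rail, from the open end to the lip. Seat 40 mm high: a rail 26 mm wide from x = -155 mm to the portal, so fingers can straddle a torch on it; 6 mm foot plate 120 mm wide. Portal at x = -15 to 15: columns 42 mm apart, cross-beam from 108 to 122 mm high. Flared guides 56 mm high lead in from x = -40.
- lip (a point): Middle of the lip's inner face at seat height, at clamp x = +45 mm. The lip is 52 mm high over the table, 12 thick. The torch is home when its lens end touches it (tail then at clamp x = -125). Sliding along the rail drags with a few newtons, up to 10 to 20 N if the fingers also press it down.
- axis (a point): Point on the screw's axis at seat height (40 mm above the clamp's origin). Crank and handle sweep a circle of 53 mm radius round it, so a low gripper's body must stay outside: set the torch down with its lens end at about clamp x = -25 mm, and push it home held about 25 mm from its tail.
- pad: Round rubber pad, 28 mm across, under the beam on the screw's axis. Origin at the centre of its lower face, at the start 10 to 21 mm above the top of a torch on the seat. It is sprung: once on the torch it presses with 12 N for each mm the screw goes further. Snug is about 40 N; under 15 N is loose, over 100 N crushes the torch.
- handle_mid (a point): Middle of the crank's upright round black handle, 18 mm across, 40 high (its arm is 20 mm below this point), 42 mm from the screw's axis; nothing else stands above the arm. The handle spins freely on its pin: pinch it from above and lead it in a circle without turning the gripper. Clockwise from above lowers screw, crank, handle and pad, 20 mm a turn.
- crank: The crank's arm, 8 mm thick, origin on the screw's axis at the arm's underside, x towards the handle. The handle needs about 3.6 N to turn freely and about 3 N more for each radian after the pad has met the torch; the screw stays put up to about 45 N of pad force. When snug the handle points roughly away from the rail's open end.
- jug: Squat white ceramic jug, 92 mm wide, 100 high, with a handle; origin under its centre. Leave alone.
- bowl_a: Orange melamine bowl, 120 mm across, 50 high; origin under its centre. Leave alone.
- bowl_b: A second orange bowl, the same. Leave alone.
- tin: Small round steel spice tin, 48 mm across, 35 high; origin under its centre. Leave alone.

How it is judged (in metres and radians):
On the way, in this order (a step that is already met when the one before it is completed fails the run):
1. the torch lies on the clamp's rail, lens end short of the pad (not past the screw's axis), let go (z of nose in the frame of clamp between 0.035 and 0.046 m and angle between torch's own z axis and vertical below 0.08 rad and x of nose in the frame of clamp between -0.09 and 0 m and y of nose in the frame of clamp between -0.02 and 0.02 m and contact force between the fingers and torch below 0.1 N and linear speed of torch below 0.03 m/s), for 0.2 s.
2. the torch is home under the pad, its lens end within 5 mm of the lip (z of nose in the frame of clamp between 0.035 and 0.046 m and angle between torch's own z axis and vertical below 0.08 rad and x of nose in the frame of clamp above 0.04 m and y of nose in the frame of clamp between -0.008 and 0.008 m and angle between the x axis of torch and the x axis of clamp, either way round below 0.1 rad), for 0.2 s.
3. the pad presses the torch with more than 15 N (all of step 2 and contact force between pad and torch above 15 N), for 0.3 s.
4. the switch is slid on while the torch is clamped (all of step 3 and value of joint switch above 0.0075 m), for 0.2 s.
At the end, for the whole second after the job is handed in: The torch lies at rest, level on the clamp's seat, its lens end within 5 mm of the lip and 8 mm of the rail's middle line and within 0.1 rad of its direction; the pad presses it with 15 to 100 N; the switch is slid at least 7.5 of its 10 mm towards the lens (all of step 4 and contact force between pad and torch below 100 N and linear speed of torch below 0.01 m/s); the robot touches nothing.
It fails at once if the torch is crushed: pad force over 100 N (contact force between pad and torch above 100 N).
It fails at once if the torch is dropped (falls free faster than 0.5 m/s) (linear speed of torch above 0.5 m/s and contact force between the fingers and torch below 0.1 N).
It fails at once if the jug, a bowl or the spice tin is moved more than 20 mm (distance of any of jug, bowl_a, bowl_b, tin from where it was at the start of the episode above 0.02 m).
It also fails if it takes over 72 s, if anything falls off the work surface, if the arm or the gripper's body presses on something with over 40 N, if the wrist force passes 120 N, or if a joint passes its speed limit or range.

## Working session

There is one attempt and no reset: what is moved stays moved. The work goes in short steps, Python scripts to look and compute and a shell command to move; the robot and the scene stay as the last step left them, time stands still between calls to the robot, and variables do not carry over. Pictures are saved under pics/ and viewed, at most 10 in all, crops included, and the job is handed in when it is done.

```bash
ls; mkdir -p pics
cat > h.py <<'E'
import numpy as np,cv2
from plant import r
def save(name,fn):
    c=r.capture(name); cv2.imwrite('pics/'+fn,c['frame'][:,:,::-1]); np.savez('pics/'+fn+'.npz',**c); return c
def pts(c):
    z=c['z_map']; v,u=np.mgrid[:z.shape[0],:z.shape[1]]
    P=np.stack([(u-c['cx'])/c['fx']*z,(v-c['cy'])/c['fy']*z,z,np.ones_like(z)],-1)
    return (P@np.array(c['cam_to_world']).T)[...,:3]
def ray(c,u,v,h):
    T=np.array(c['cam_to_world']); d=T[:3,:3]@np.array([(u-c['cx'])/c['fx'],(v-c['cy'])/c['fy'],1]); o=T[:3,3]
    return o+d*(h-o[2])/d[2]
E
python3 - <<'E'
from h import *
a=save('top','t0.png');b=save('side','s0.png')
print(a['cam_to_world'],a['fx'],b['cam_to_world'],b['fx'])
print(r.get_state(),r.grip_depth)
cv2.imwrite('pics/both.png',cv2.resize(np.vstack([a['frame'],b['frame']])[:,:,::-1],None,fx=.78,fy=.78))
E
```

```text
drive.py
pics
plant.py
[[ 0.02643581 -0.98742404  0.15586826  0.44396988]
 [-0.99949162 -0.02888829 -0.01348975  0.02875175]
 [ 0.01782287 -0.15543241 -0.98768574  1.02630616]
 [ 0.          0.          0.          1.        ]] 366.7390483715511 [[-0.91936735 -0.24813393  0.30527565  0.2750847 ]
 [-0.3932583   0.55883817 -0.73010123  0.81472768]
 [ 0.0105632  -0.79128342 -0.61135829  0.82182109]
 [ 0.          0.          0.          1.        ]] 395.0519091159881
{'time_s': 0.1, 'joints': array([-5.76339075e+01,  2.05862303e+01,  6.40015702e-01, -1.53416615e-02,
       -7.01367424e+01, -1.65065387e+01]), 'qd': array([-0.05244122,  0.02010627,  0.03535216,  0.16694771,  0.00021127,
        0.00588304]), 'joint_torque': array([-1.82744698e-03, -5.84162915e+01,  2.93751454e+01,  7.01561227e+00,
        1.01547613e-02, -9.47402873e-05]), 'tcp_pos': array([ 0.1843045 , -0.64890548,  0.22574388]), 'eef_rot': array([ 1.79916364e+02, -9.74329001e-03, -1.64145662e+02]), 'contact_force': array([-0.5715144 ,  0.3630526 ,  0.16292007]), 'moment': array([-0.00212043,  0.02071015, -0.00030711]), 'gripper_force': 0.0, 'gripper_width': 0.08727073141442133} 0.0188
```

View pics/t0.png

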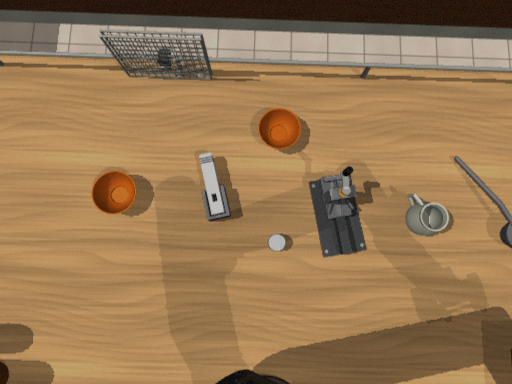

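View pics/s0.png

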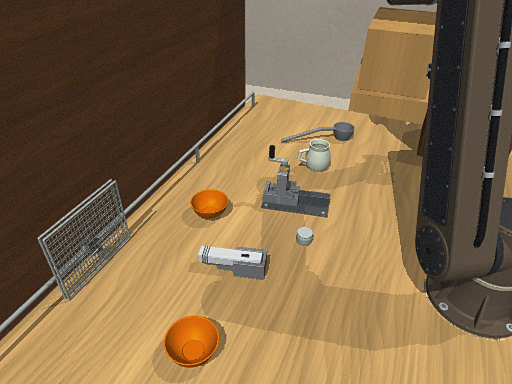

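The top view shows the torch at about (214,185) with its lens up at (207,153). The clamp is at (338,215) with its open end down at (345,250), and the handle is at (347,173). The bowls are at (280,128) and (115,192), the tin at (277,242) and the jug at (430,217).

Run:
```python
from h import *
for n,f in (('top','t0'),('side','s0')):
    c=dict(np.load(f'pics/{f}.png.npz')); P=pts(c); F=c['frame'].astype(int)
    ok=c['z_map']>0
    tab=P[ok&(np.abs(P[...,2])<.01)]; print(n,'table z',np.median(tab[:,2]))
    ctr=ray(c,*( (214,185) if n=='top' else (230,257)),.053); print(ctr)
    def rect(m,l):
        q=P[m][:,:2].astype(np.float32)*1000
        (cx,cy),(w,h),a=cv2.minAreaRect(q); b=cv2.boxPoints(((cx,cy),(w,h),a)); print(l,len(q),np.round([cx,cy,w,h,a],1),np.median(P[m][:,2])); 
        u,s,vt=np.linalg.svd(q-q.mean(0),full_matrices=0); print('  mean',q.mean(0),'axis ang',np.degrees(np.arctan2(vt[0,1],vt[0,0])))
    near=ok&(np.hypot(P[...,0]-ctr[0],P[...,1]-ctr[1])<.13)
    bright=(F.min(-1)>120)&(np.ptp(F,axis=-1)<40)
    rect(near&(P[...,2]>.047)&(P[...,2]<.06)&bright,'torch top')
    rect(near&(P[...,2]>.045)&(P[...,2]<.06),'torch+cheeks top')
    cl=ray(c,*( (338,215) if n=='top' else (297,203)),.01)
    near=ok&(np.hypot(P[...,0]-cl[0],P[...,1]-cl[1])<.16)
    gray=(np.ptp(F,axis=-1)<40)
    rect(near&gray&(P[...,2]>.003)&(P[...,2]<.012),'plate')
    rect(near&gray&(P[...,2]>.036)&(P[...,2]<.045),'rail')
    rect(near&gray&(P[...,2]>.1)&(P[...,2]<.126),'beam')
    m=near&(P[...,2]>.128); rect(m,'above'); print(np.round(np.unique(np.round(P[m][:,2],3),return_counts=True),3))
    m=near&(P[...,2]>.15)&(F.max(-1)<60); 
    if m.sum()>3: rect(m,'handle'); print(P[m].min(0),P[m].max(0))
t=dict(np.load('pics/t0.png.npz'));s=dict(np.load('pics/s0.png.npz'))
A=t['frame'][140:270,190:380,::-1];B=s['frame'][135:285,190:340,::-1]
A=cv2.resize(A,None,fx=4,fy=4);cv2.imwrite('pics/c1.png',A); cv2.imwrite('pics/c2.png',cv2.resize(B,None,fx=4,fy=4))
```

```text
top table z 0.0007550742137865107
[0.60751045 0.14926184 0.053     ]
torch top 728 [614.2 158.5 169.5  33.8  14.7] 0.053955503829460516
  mean [613.1868  157.89592] axis ang -165.25168
torch+cheeks top 1087 [608.  157.2 182.1  62.   15. ] 0.05356583646637392
  mean [596.2894  153.78947] axis ang -165.39046
plate 1595 [ 540.7 -193.3  214.2  129.1   10.2] 0.006780565936488792
  mean [ 513.9726  -187.11093] axis ang -149.22691
rail 899 [ 540.2 -189.7  214.5   65.6   11.8] 0.04059720180294002
  mean [ 539.8943  -187.98022] axis ang -165.52744
beam 231 [ 586.3 -180.8   30.3   66.3   11.2] 0.12233173143453746
  mean [ 583.43256 -176.32141] axis ang 99.41271
above 241 [ 605.2 -179.7   62.8   20.7    3.5] 0.15778604695606835
  mean [ 607.26495 -178.15515] axis ang -175.40686
[[ 0.128  0.129  0.13   0.144  0.147  0.149  0.15   0.151  0.152  0.153
   0.154  0.155  0.156  0.157  0.158  0.159  0.16   0.161  0.164  0.165
   0.166  0.168  0.169  0.17   0.172  0.174  0.175  0.176  0.178  0.179
   0.18   0.182  0.185  0.186  0.188  0.19   0.191  0.192  0.193  0.194
   0.195  0.196  0.197  0.198  0.1
[... 1673 characters left out ...]
6
   0.187  0.189  0.19   0.191  0.192  0.194  0.195  0.196  0.197  0.198
   0.199]
 [ 1.     1.     2.     1.     1.     2.     1.     1.     1.     1.
   1.     2.     3.     2.     3.     3.     6.     6.     4.     9.
   9.    10.    14.    15.     6.     1.     2.     1.     3.     1.
   1.     2.     3.     3.     3.     1.     3.     1.     1.     2.
   1.     2.     3.     1.     2.     1.     2.     1.     2.     2.
   2.     3.     1.     1.     3.     2.     1.     3.     5.     6.
   2.   ]]
handle 59 [ 629.3 -174.4   16.2   15.9   53.1] 0.1831084495609755
  mean [ 629.226   -171.57674] axis ang 168.80101
[ 0.62177728 -0.18249089  0.16205113] [ 0.63800033 -0.16583796  0.19918995]
```

View pics/c1.png

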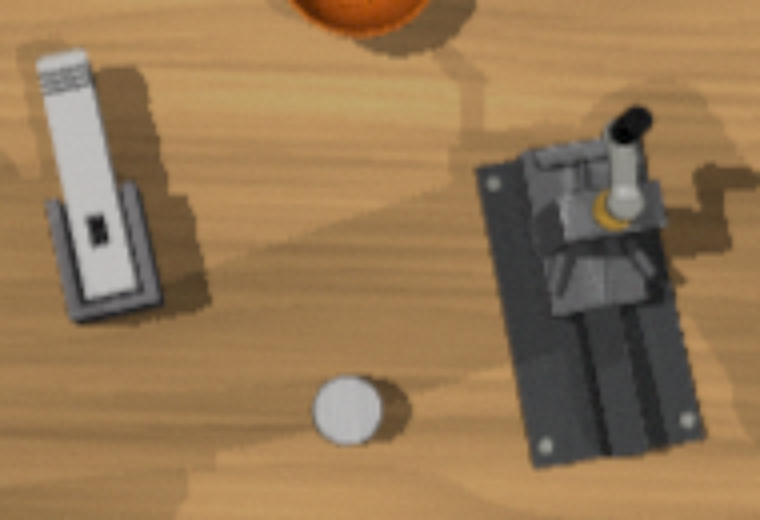

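View pics/c2.png

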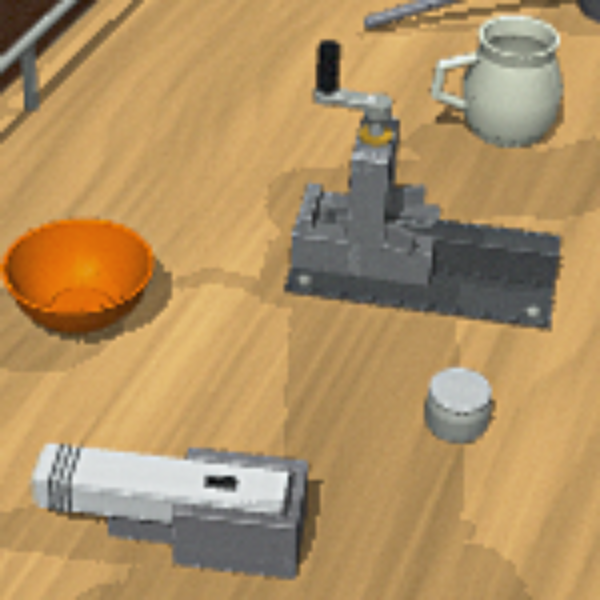

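```bash
cat >> h.py <<'E'
from scipy.spatial.transform import Rotation as R
def go(x,y,z,yaw):
    s=r.get_state(); R0=R.from_euler('xyz',s['eef_rot'],degrees=True); R1=R.from_euler('xyz',[180,0,yaw],degrees=True)
    d=R0.inv().apply(np.array([x,y,z])-s['tcp_pos']); w=(R0.inv()*R1).as_rotvec(degrees=True)
    print('t',round(s['time_s'],2),'delta',np.round(d,4),np.round(w,2),'rows>=',round(max(np.linalg.norm(d)/.0417,np.linalg.norm(w)/7.16),1))
E
python3 - <<'E'
from h import *
c=dict(np.load('pics/t0.png.npz')); 
for f in('t0','s0'):
    c=dict(np.load(f'pics/{f}.png.npz'));P=pts(c); 
    for a in (11.,):
        th=np.radians(a); d=P[...,:2]-np.array([.588,-.180]); X=d@[np.cos(th),np.sin(th)];Y=d@[-np.sin(th),np.cos(th)]
        for lo,hi in ((-.16,-.13),(-.13,-.1),(-.1,-.07),(-.07,-.045)):
            m=(X>lo)&(X<hi)&(P[...,2]>.034)&(P[...,2]<.046)&(abs(Y)<.04); q=Y[m]; print(f,lo,m.sum(),np.round([q.min(),q.max(),np.median(q),X[m].min()],4))
        m=(P[...,2]>.115)&(P[...,2]<.125)&(abs(X)<.03)&(abs(Y)<.05); print('beam',X[m].min(),X[m].max(),Y[m].min(),Y[m].max())
        m=(P[...,2]>.047)&(P[...,2]<.055)&(abs(X)<.07)&(X>.03)&(abs(Y)<.04); print('lip',X[m].min(),X[m].max(),Y[m].min(),Y[m].max())
        m=(P[...,2]>.004)&(P[...,2]<.01)&(abs(Y)<.07)&(abs(X+.05)<.12);print('plate',X[m].min(),X[m].max(),Y[m].min(),Y[m].max())
        for lo in(-.14,-.08,-.02,.04):
            n=m&(abs(X-lo)<.015);print('  ',Y[n].min(),Y[n].max())
go(.6246,.1618,.2257,-165.3); go(.6246,.1618,.10,-165.3)
E
```

```text
t0 -0.16 101 [-0.0147  0.0114 -0.0009 -0.1569]
t0 -0.13 114 [-0.0145  0.0118 -0.0004 -0.13  ]
t0 -0.1 114 [-0.0146  0.0118 -0.0005 -0.1   ]
t0 -0.07 157 [-0.0333  0.0324  0.0003 -0.0697]
beam -0.016837793789871887 0.013264250192617308 -0.033595771024917065 0.03235983687683525
lip 0.042620152414772135 0.05530755293529177 -0.02256311653046613 0.024966756978384817
plate -0.16997641816963407 0.057411223486884294 -0.06926375507156603 0.06871245132720573
   -0.061965486100438574 0.05845815833441695
   -0.06583576813621549 0.05867747890229514
   -0.05997001909870394 0.06781997550791187
   -0.06424933659711851 0.06824186732741629
s0 -0.16 45 [-0.0108  0.0146  0.0037 -0.1534]
s0 -0.13 58 [-0.0159  0.0156  0.0029 -0.1297]
s0 -0.1 54 [-0.0136  0.0137  0.0023 -0.0997]
s0 -0.07 70 [-0.0302  0.0343  0.0058 -0.0698]
beam -0.014645012559311384 0.015584462082623164 -0.0331219917336222 0.036108758092992264
lip 0.045082806459138314 0.05706353899290482 -0.02203392072941766 0.02730947861510572
plate -0.1678734883992114 0.06094788356738986 -0.06280150883175069 0.06674820141445632
   -0.06280150883175069 0.06674820141445632
   -0.06224084157696728 0.06309701431804951
   0.02934349197637409 0.06167818803551707
   0.02672286282910189 0.06316798836982442
t 0.1 delta [-0.645   0.6596  0.0009] [ 0.08 -0.01  1.15] rows>= 22.1
t 0.1 delta [-0.645   0.6594  0.1266] [ 0.08 -0.01  1.15] rows>= 22.3
```

```bash
python3 drive.py '[[-0.028,0.029,0,0,0,0.2],[-0.056,0.058,0,0,0,0.5],[-0.084,0.086,0,0,0,0.8],[-0.112,0.115,0,0,0,1.1],[-0.14,0.143,0,0,0,1.1],[-0.168,0.172,0,0,0,1.1],[-0.196,0.2,0,0,0,1.1],[-0.224,0.229,0,0,0,1.1],[-0.252,0.258,0,0,0,1.1],[-0.28,0.286,0,0,0,1.1],[-0.308,0.315,0,0,0,1.1],[-0.336,0.344,0,0,0,1.1]]' 0.07
python3 drive.py '[[-0.028,0.029,0.01,0,0,0],[-0.056,0.058,0.02,0,0,0],[-0.084,0.086,0.03,0,0,0],[-0.112,0.115,0.04,0,0,0],[-0.14,0.143,0.05,0,0,0],[-0.168,0.172,0.07,0,0,0],[-0.196,0.2,0.08,0,0,0],[-0.224,0.229,0.09,0,0,0],[-0.252,0.258,0.1,0,0,0],[-0.28,0.286,0.11,0,0,0],[-0.309,0.315,0.12,0,0,0],[-0.309,0.315,0.12,0,0,0]]'
python3 -c "
from h import *
go(.6246,.1618,.10,-165.3);go(.6246,.1618,.021,-165.3)"
```

```text
time_s: 1.1
tcp_pos: [0.4139, -0.2246, 0.2266]
eef_rot: [180.0, 0.0, -165.2]
contact_force: [1.3, -0.4, 0.2]
gripper_width: 0.0698
gripper_force: 0.0
time_s: 2.1
tcp_pos: [0.6341, 0.1617, 0.1032]
eef_rot: [-180.0, -0.1, -165.0]
contact_force: [1.3, -0.7, -0.4]
gripper_width: 0.0701
gripper_force: 0.0
t 2.1 delta [0.0092 0.0025 0.0032] [-0.04 -0.1   0.25] rows>= 0.2
t 2.1 delta [0.009  0.0026 0.0822] [-0.04 -0.1   0.25] rows>= 2.0
```

```bash
python3 drive.py '[[0,0,0,0,0,0],[0,0,0,0,0,0]]'
python3 -c "
from h import *
go(.6246,.1618,.021,-165.3)"
```

```text
time_s: 2.27
tcp_pos: [0.6316, 0.1567, 0.1056]
eef_rot: [-180.0, -0.1, -165.2]
contact_force: [-0.6, 0.1, 0.0]
gripper_width: 0.0704
gripper_force: 0.0
t 2.27 delta [0.0053 0.0067 0.0846] [-0.03 -0.11  0.1 ] rows>= 2.0
```

```bash
python3 drive.py '[[0.003,0.004,0.01,0,0,0],[0.005,0.007,0.03,0,0,0],[0.005,0.007,0.05,0,0,0],[0.005,0.007,0.07,0,0,0],[0.005,0.007,0.08,0,0,0],[0.005,0.007,0.0846,0,0,0],[0.005,0.007,0.0846,0,0,0]]'
python3 drive.py '[[0,0,0,0,0,0],[0,0,0,0,0,0],[0,0,0,0,0,0],[0,0,0,0,0,0],[0,0,0,0,0,0],[0,0,0,0,0,0],[0,0,0,0,0,0]]' 0.02 25
```

```text
time_s: 2.85
tcp_pos: [0.6249, 0.1614, 0.0213]
eef_rot: [-180.0, -0.1, -165.3]
contact_force: [-0.3, -0.8, 0.4]
gripper_width: 0.07
gripper_force: 0.0
time_s: 3.43
tcp_pos: [0.6258, 0.1623, 0.0223]
eef_rot: [-180.0, 0.0, -165.2]
contact_force: [0.3, 0.2, 2.9]
gripper_width: 0.0336
gripper_force: 25.0
```

```bash
python3 drive.py '[[0,0,-0.005,0,0,0],[0,0,-0.02,0,0,0],[0,0,-0.045,0,0,0],[0,0,-0.07,0,0,0],[0,0,-0.095,0,0,0],[0,0,-0.12,0,0,0],[0,0,-0.13,0,0,0],[0,0,-0.13,0,0,0]]'
python3 - <<'E'
from h import *
s=r.get_state();p=s['tcp_pos'];zt=p[2]-.0223+.053
for n in('top','side'):
    c=save(n,n[0]+'1.png');P=pts(c)
    m=(abs(P[...,2]-zt)<.004)&(np.hypot(P[...,0]-p[0],P[...,1]-p[1])<.13)
    th=np.radians(14.8);d=P[m][:,:2]-p[:2];X=d@[np.cos(th),np.sin(th)];Y=d@[-np.sin(th),np.cos(th)]
    print(n,m.sum(),X.min(),X.max()); 
    for lo in np.arange(-.1,.08,.02):
        k=(X>lo)&(X<lo+.02); 
        if k.sum()>3: print(round(lo,2),k.sum(),Y[k].min().round(4),Y[k].max().round(4))
a=np.radians(11);x,y=np.array([.5873,-.1803])+ -.114*np.array([np.cos(a),np.sin(a)])
print(x,y,p); go(x,y,p[2],-169)
E
```

```text
time_s: 4.1
tcp_pos: [0.6268, 0.1629, 0.1547]
eef_rot: [179.9, 0.3, -165.2]
contact_force: [0.3, 1.3, -3.5]
gripper_width: 0.0339
gripper_force: 25.0
top 480 -0.09742061368535028 -0.01198445370658535
-0.1 113 -0.0172 0.017
-0.08 126 -0.0171 0.0166
-0.06 121 -0.0171 0.0168
-0.04 102 -0.0169 0.017
-0.02 18 -0.014 0.0243
side 279 -0.09614663932410678 0.07241705989815457
-0.1 66 -0.0148 0.0195
-0.08 77 -0.0182 0.0184
-0.06 73 -0.0156 0.0191
-0.04 47 -0.0159 0.0208
0.06 16 -0.0171 0.0186
0.47539450108696635 -0.2020522254729261 [0.62676228 0.1628894  0.15466748]
t 4.2 delta [ 0.2371 -0.3142 -0.0037] [ 0.03 -0.07  3.73] rows>= 9.4
```

```bash
python3 drive.py '[[0.006,-0.008,0,0,0,0.1],[0.02,-0.026,0,0,0,0.3],[0.045,-0.06,0,0,0,0.6],[0.07,-0.093,0,0,0,1],[0.097,-0.128,0,0,0,1.5],[0.124,-0.164,0,0,0,2],[0.15,-0.199,0,0,0,2.5],[0.176,-0.233,0,0,0,3],[0.202,-0.267,0,0,0,3.5],[0.222,-0.294,0,0,0,3.73],[0.233,-0.309,0,0,0,3.73],[0.237,-0.314,0,0,0,3.73]]'
python3 drive.py '[[0,0,0.01,0,0,0],[0,0,0.03,0,0,0],[0,0,0.03,0,0,0],[0,0,0.03,0,0,0]]'
python3 -c "
from h import *
go(.4754,-.2020,.042,-169);go(.4754,-.2020,.0373,-169)"
```

```text
time_s: 5.2
tcp_pos: [0.473, -0.2045, 0.1501]
eef_rot: [179.9, -0.2, -169.2]
contact_force: [0.2, -0.4, -3.1]
gripper_width: 0.0341
gripper_force: 25.0
time_s: 5.53
tcp_pos: [0.475, -0.2011, 0.1201]
eef_rot: [179.9, -0.2, -168.9]
contact_force: [0.3, -0.2, -2.8]
gripper_width: 0.034
gripper_force: 25.0
t 5.53 delta [-0.0005 -0.001   0.0781] [ 0.07 -0.25  0.05] rows>= 1.9
t 5.53 delta [-0.0005 -0.001   0.0828] [ 0.07 -0.25  0.05] rows>= 2.0
```

```bash
python3 drive.py '[[0,-0.002,0.02,0,0,0],[0,-0.002,0.045,0,0,0],[0,-0.002,0.065,0,0,0],[0,-0.002,0.075,0,0,0],[0,-0.002,0.077,0,0,0],[0,-0.002,0.077,0,0,0]]'
python3 drive.py '[[0,0,0.001,0,0,0],[0,0,0.002,0,0,0],[0,0,0.003,0,0,0],[0,0,0.004,0,0,0]]'
```

```text
time_s: 6.03
tcp_pos: [0.4771, -0.2034, 0.045]
eef_rot: [-180.0, -0.1, -168.9]
contact_force: [-0.2, 0.7, -2.7]
gripper_width: 0.034
gripper_force: 25.0
time_s: 6.37
tcp_pos: [0.4773, -0.2038, 0.0417]
eef_rot: [-180.0, 0.1, -169.0]
contact_force: [0.5, 0.8, -3.5]
gripper_width: 0.034
gripper_force: 25.0
```

```bash
python3 drive.py '[[0,0,0.001,0,0,0],[0,0,0.002,0,0,0],[0,0,0.003,0,0,0]]'
python3 drive.py '[[0,0,0.0005,0,0,0],[0,0,0.001,0,0,0]]'
python3 drive.py '[[0,0,0.0005,0,0,0],[0,0,0.001,0,0,0]]'
```

```text
time_s: 6.62
tcp_pos: [0.4768, -0.2038, 0.038]
eef_rot: [-180.0, 0.0, -169.0]
contact_force: [-0.2, -0.2, -3.5]
gripper_width: 0.034
gripper_force: 25.0
time_s: 6.78
tcp_pos: [0.4767, -0.2038, 0.0373]
eef_rot: [-180.0, -0.0, -169.0]
contact_force: [-4.4, 3.5, 9.8]
gripper_width: 0.0337
gripper_force: 25.0
time_s: 6.95
tcp_pos: [0.4767, -0.2037, 0.0372]
eef_rot: [-180.0, -0.0, -168.9]
contact_force: [-6.6, 6.1, 20.9]
gripper_width: 0.0337
gripper_force: 25.0
```

```bash
python3 drive.py '[[0,0,-0.001,0,0,0],[0,0,-0.001,0,0,0]]'
python3 drive.py '[[0,0,0,0,0,0],[0,0,0,0,0,0],[0,0,0,0,0,0],[0,0,0,0,0,0],[0,0,-0.005,0,0,0],[0,0,-0.02,0,0,0],[0,0,-0.04,0,0,0],[0,0,-0.06,0,0,0],[0.02,0,-0.08,0,0,0],[0.05,0,-0.08,0,0,0],[0.07,0,-0.08,0,0,0],[0.072,0,-0.08,0,0,0]]' 0.06
python3 - <<'E'
from h import *
c=save('top','t2.png');b=save('side','s2.png')
cv2.imwrite('pics/c3.png',np.hstack([cv2.resize(c['frame'][140:280,290:390,::-1],None,fx=4,fy=4),cv2.resize(b['frame'][130:270,230:330,::-1],None,fx=4,fy=4)]))
for c in(c,b):
    P=pts(c);th=np.radians(11);d=P[...,:2]-np.array([.5873,-.1813]);X=d@[np.cos(th),np.sin(th)];Y=d@[-np.sin(th),np.cos(th)]
    m=(abs(P[...,2]-.0685)<.003)&(abs(Y)<.04)&(X>-.25)&(X<-.02);print(m.sum(),X[m].min(),X[m].max())
    for lo in np.arange(-.22,-.02,.02):
        k=m&(X>lo)&(X<lo+.02)
        if k.sum()>3: print(round(lo,2),k.sum(),Y[k].min().round(4),Y[k].max().round(4))
E
```

```text
time_s: 7.12
tcp_pos: [0.477, -0.2037, 0.0373]
eef_rot: [-180.0, 0.0, -169.0]
contact_force: [-0.6, 1.9, 5.9]
gripper_width: 0.0343
gripper_force: 25.0
time_s: 8.12
tcp_pos: [0.4028, -0.2176, 0.1175]
eef_rot: [180.0, -0.0, -169.0]
contact_force: [-0.6, 0.8, -0.4]
gripper_width: 0.0599
gripper_force: 0.0
372 -0.12997218883007577 -0.040333273138599066
-0.14 21 -0.018 0.0051
-0.12 87 -0.0176 0.0168
-0.1 94 -0.0177 0.0166
-0.08 87 -0.0176 0.0164
-0.06 83 -0.0181 0.017
346 -0.2075329732101484 -0.03891188612882335
-0.22 18 -0.0176 0.0185
-0.2 42 -0.0207 0.0198
-0.18 43 -0.0162 0.0207
-0.16 43 -0.0174 0.0207
-0.14 43 -0.0176 0.0207
-0.12 42 -0.0181 0.0177
-0.1 39 -0.0157 0.0183
-0.08 40 -0.0182 0.0203
-0.06 35 -0.0192 0.0205
```

View pics/c3.png

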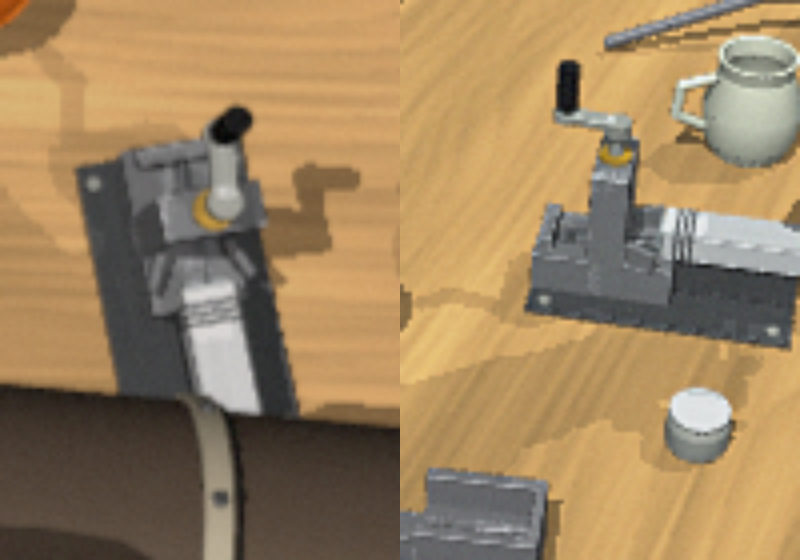

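The torch lies straight and centred on the rail, its lens end at about clamp x = -39 mm just inside the guides. Now for the tail grip.

```bash
python3 drive.py '[[-0.003,0,0.01,0,0,0],[-0.003,0,0.03,0,0,0],[-0.003,0,0.055,0,0,0],[-0.003,0,0.072,0,0,0],[-0.003,0,0.078,0,0,0],[-0.003,0,0.079,0,0,0],[-0.003,0,0.079,0,0,0]]'
python3 drive.py '[[0,0,0,0,0,0],[0,0,0,0,0,0],[0,0,0,0,0,0],[0,0,0,0,0,0],[0,0,0,0,0,0],[0,0,0,0,0,0]]' 0.02 20
python3 drive.py '[[-0.004,0,-0.0005,0,0,0],[-0.01,0,-0.0005,0,0,0],[-0.016,0,-0.0005,0,0,0],[-0.022,0,-0.0005,0,0,0],[-0.028,0,-0.0005,0,0,0],[-0.034,0,-0.0005,0,0,0],[-0.04,0,-0.0005,0,0,0]]'
```

```text
time_s: 8.8
tcp_pos: [0.4097, -0.217, 0.038]
eef_rot: [-180.0, -0.0, -168.9]
contact_force: [-0.2, 0.2, -0.1]
gripper_width: 0.0599
gripper_force: 0.0
time_s: 9.3
tcp_pos: [0.4094, -0.217, 0.0385]
eef_rot: [-180.0, 0.0, -169.0]
contact_force: [-1.1, 1.0, 4.6]
gripper_width: 0.0342
gripper_force: 20.0
time_s: 9.88
tcp_pos: [0.4478, -0.2094, 0.0385]
eef_rot: [180.0, -0.1, -169.0]
contact_force: [-6.7, -1.2, 8.0]
gripper_width: 0.0341
gripper_force: 20.0
```

```bash
python3 drive.py '[[-0.005,0,-0.0003,0,0,0],[-0.01,0,-0.0003,0,0,0],[-0.016,0,-0.0003,0,0,0],[-0.022,0,-0.0003,0,0,0],[-0.028,0,-0.0003,0,0,0],[-0.034,0,-0.0003,0,0,0],[-0.038,0,-0.0003,0,0,0],[-0.038,0,-0.0003,0,0,0]]'
python3 drive.py '[[-0.001,0,0,0,0,0],[-0.002,0,0,0,0,0],[-0.003,0,0,0,0,0]]'
python3 drive.py '[[-0.001,0,0,0,0,0],[-0.002,0,0,0,0,0]]'
```

```text
time_s: 10.55
tcp_pos: [0.487, -0.2018, 0.0387]
eef_rot: [-180.0, 0.0, -168.9]
contact_force: [1.3, 0.4, -3.1]
gripper_width: 0.0341
gripper_force: 20.0
time_s: 10.8
tcp_pos: [0.4882, -0.2014, 0.0387]
eef_rot: [180.0, -0.0, -169.0]
contact_force: [0.5, -0.7, -1.8]
gripper_width: 0.0336
gripper_force: 20.0
time_s: 10.97
tcp_pos: [0.4904, -0.201, 0.0388]
eef_rot: [180.0, -0.0, -169.0]
contact_force: [0.5, -0.5, -1.7]
gripper_width: 0.0336
gripper_force: 20.0
```

```bash
for i in 1 2 3 4 5; do python3 drive.py '[[-0.001,0,0,0,0,0],[-0.0015,0,0,0,0,0]]' | egrep 'tcp|contact'; done
```

```text
tcp_pos: [0.4919, -0.2008, 0.0387]
contact_force: [-2.5, -0.0, -2.6]
tcp_pos: [0.4918, -0.2006, 0.0385]
contact_force: [-7.0, -2.3, 3.2]
tcp_pos: [0.4919, -0.2006, 0.0385]
contact_force: [-11.6, -3.5, 7.7]
tcp_pos: [0.4919, -0.2006, 0.0385]
contact_force: [-13.4, -3.6, 10.7]
tcp_pos: [0.492, -0.2006, 0.0384]
contact_force: [-18.5, -5.7, 14.1]
```

```bash
python3 drive.py '[[0,0,0,0,0,0],[0,0,0,0,0,0],[0,0,0,0,0,0],[0,0,0,0,0,0],[0,0,-0.005,0,0,0],[0,0,-0.02,0,0,0],[0,0,-0.05,0,0,0],[0.02,0,-0.09,0,0,0],[0.04,0,-0.13,0,0,0],[0.04,0,-0.17,0,0,0],[0.04,0,-0.19,0,0,0],[0.04,0,-0.19,0,0,0]]' 0.06
python3 - <<'E'
from h import *
C=np.array([.5873,-.1813])
th=np.radians(11);ex=np.array([np.cos(th),np.sin(th)]);ey=np.array([-np.sin(th),np.cos(th)])
for n in('top','side'):
    c=save(n,n[0]+'3.png');P=pts(c);F=c['frame'].astype(int);d=P[...,:2]-C;X=d@ex;Y=d@ey
    m=(P[...,2]>.16)&(P[...,2]<.21)&(np.hypot(X,Y)<.07)&(F.max(-1)<70)
    v,u=np.nonzero(m&(P[...,2]>.19)); print(n,'handle top',len(u),P[m&(P[...,2]>.193)].mean(0) if len(u) else '', 'zmax',P[m][:,2].max(),'x',P[m][:,0].min(),P[m][:,0].max(),'y',P[m][:,1].min(),P[m][:,1].max())
    q=m&(P[...,2]>.193); print('clampframe',X[q].min(),X[q].max(),Y[q].min(),Y[q].max())
    m=(P[...,2]>.15)&(P[...,2]<.162)&(np.hypot(X,Y)<.07)&(F.min(-1)>90);print('arm X',X[m].min(),X[m].max(),'Y',Y[m].min(),Y[m].max(),'z',np.median(P[m][:,2]))
    m=(abs(P[...,2]-.0685)<.003)&(abs(Y)<.03)&(X>-.25)&(X<.05);print('torch',X[m].min(),X[m].max())
    k=m&(X<-.05);print(Y[k].min(),Y[k].max())
print(r.get_state()['tcp_pos'])
t=dict(np.load('pics/t3.png.npz'));s=dict(np.load('pics/s3.png.npz'))
cv2.imwrite('pics/c4.png',np.hstack([cv2.resize(c['frame'][150:270,a:a+90,::-1],None,fx=4,fy=4) for c,a in((t,295),(s,240))]))
E
```

```text
time_s: 12.8
tcp_pos: [0.4614, -0.2081, 0.2358]
eef_rot: [-179.8, 0.6, -168.9]
contact_force: [0.3, 0.0, 0.4]
gripper_width: 0.0598
gripper_force: 0.0
top handle top 43 [ 0.6279495  -0.17787127  0.19718108] zmax 0.20044313602362496 x 0.6195439683434727 0.6350987237594948 y -0.1857536735333944 -0.17013788826982135
clampframe 0.0330430862801088 0.04814162919544248 -0.012077216284637152 0.00309699401664785
arm X -0.003940783441080683 0.04974499329903751 Y -0.011675629136476153 0.010067635347560118 z 0.15694286245894384
torch 0.021195212029353948 0.04344363645256845Traceback (most recent call last):
  File "<stdin>", line 11, in <module>
    return umr_minimum(a, axis, None, out, keepdims, initial, where)
ValueError: zero-size array to reduction operation minimum which has no identity
```

```bash
python3 -c "
from h import *
go(.628,-.177,.235,-169);go(.628,-.177,.168,-169)
b=save('side','s3.png');t=dict(np.load('pics/t3.png.npz'))
cv2.imwrite('pics/c4.png',np.hstack([cv2.resize(c['frame'][150:270,a:a+90,::-1],None,fx=4,fy=4) for c,a in((t,295),(b,240))]))"
```

```text
t 12.85 delta [-0.1704 -0.0022 -0.001 ] [-0.13  0.42  0.05] rows>= 4.1
t 12.85 delta [-0.1699 -0.0021  0.066 ] [-0.13  0.42  0.05] rows>= 4.4
```

View pics/c4.png

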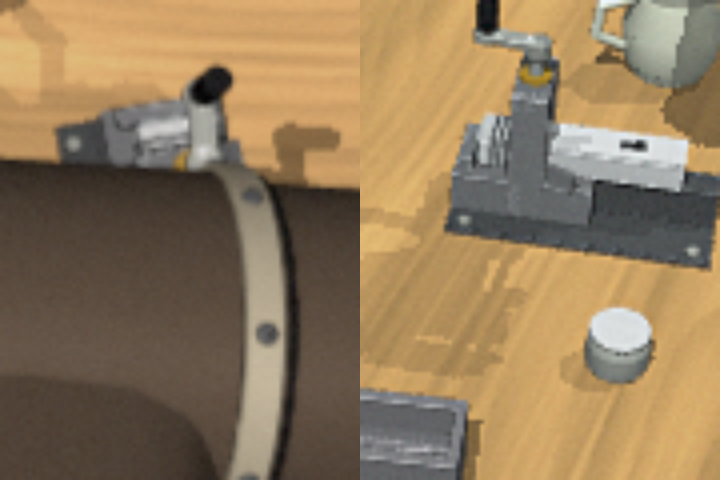

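The torch is home, its lens end at the lip under the pad, and the crank hasn't moved. Next I'll take the handle.

```bash
python3 drive.py '[[-0.01,0,0,0,0,0],[-0.035,0,0,0,0,0],[-0.065,0,0,0,0,0],[-0.095,-0.001,0,0,0,0],[-0.125,-0.002,0,0,0,0],[-0.15,-0.002,0,0,0,0],[-0.165,-0.002,0,0,0,0],[-0.17,-0.002,0,0,0,0],[-0.17,-0.002,0,0,0,0],[-0.17,-0.002,0,0,0,0]]' 0.045
python3 -c "
from h import *
go(.628,-.177,.168,-169)"
```

```text
time_s: 13.73
tcp_pos: [0.6253, -0.1765, 0.2273]
eef_rot: [180.0, -0.1, -169.0]
contact_force: [0.7, 0.6, 0.4]
gripper_width: 0.0453
gripper_force: 0.0
t 13.73 delta [-0.0027 -0.001   0.0593] [ 0.04 -0.14  0.03] rows>= 1.4
```

```bash
python3 drive.py '[[-0.002,-0.001,0.01,0,0,0],[-0.0027,-0.001,0.03,0,0,0],[-0.0027,-0.001,0.048,0,0,0],[-0.0027,-0.001,0.057,0,0,0],[-0.0027,-0.001,0.059,0,0,0],[-0.0027,-0.001,0.059,0,0,0]]'
python3 drive.py '[[0,0,0,0,0,0],[0,0,0,0,0,0],[0,0,0,0,0,0],[0,0,0,0,0,0],[0,0,0,0,0,0]]' 0.01 35
python3 -c "
import numpy as np
for f in range(0,361,20):
    a=np.radians(-5-f);b=np.radians(-5);print(-f,np.round([-42*(np.cos(a)-np.cos(b)),42*(np.sin(a)-np.sin(b)),20*f/360],1))"
```

```text
time_s: 14.23
tcp_pos: [0.6281, -0.1774, 0.1695]
eef_rot: [180.0, -0.1, -169.0]
contact_force: [0.1, 0.2, 0.4]
gripper_width: 0.0447
gripper_force: 0.0
time_s: 14.65
tcp_pos: [0.6292, -0.1776, 0.1706]
eef_rot: [-179.9, 0.1, -169.0]
contact_force: [0.2, -3.6, 1.3]
gripper_width: 0.0172
gripper_force: 31.6
0 [-0.  0.  0.]
-20 [  3.8 -14.1   1.1]
-40 [ 12.1 -26.    2.2]
-60 [ 24.1 -34.4   3.3]
-80 [ 38.2 -38.2   4.4]
-100 [ 52.7 -36.9   5.6]
-120 [ 65.9 -30.7   6.7]
-140 [ 76.2 -20.4   7.8]
-160 [82.4 -7.2  8.9]
-180 [83.7  7.3 10. ]
-200 [79.9 21.4 11.1]
-220 [71.5 33.4 12.2]
-240 [59.6 41.7 13.3]
-260 [45.5 45.5 14.4]
-280 [31.  44.2 15.6]
-300 [17.7 38.1 16.7]
-320 [ 7.4 27.8 17.8]
-340 [ 1.3 14.5 18.9]
-360 [-0.  0. 20.]
```

```bash
python3 drive.py '[[0.0013,-0.0072,0.0006,0,0,0],[0.0038,-0.0141,0.0011,0,0,0],[0.0074,-0.0204,0.0017,0,0,0],[0.0121,-0.026,0.0022,0,0,0],[0.0178,-0.0307,0.0028,0,0,0],[0.0241,-0.0344,0.0033,0,0,0]]'
python3 drive.py '[[0,0,0,0,0,0]]'
python3 -c "
from h import *
s=r.get_state();th=np.radians(11);d=s['tcp_pos'][:2]-[.5873,-.1813];print(d@[np.cos(th),np.sin(th)],d@[-np.sin(th),np.cos(th)],s['gripper_force'])"
```

```text
time_s: 15.15
tcp_pos: [0.6118, -0.2159, 0.167]
eef_rot: [180.0, 0.1, -169.0]
contact_force: [-0.0, 6.3, 5.7]
gripper_width: 0.0171
gripper_force: 35.0
time_s: 15.23
tcp_pos: [0.6109, -0.2163, 0.167]
eef_rot: [180.0, 0.0, -169.0]
contact_force: [-2.1, 2.7, 4.2]
gripper_width: 0.0174
gripper_force: 35.0
0.016504237533072834 -0.03890079713698062 35.00944197177887
```

```bash
python3 drive.py '[[0.0069,-0.0025,0.0006,0,0,0],[0.0141,-0.0038,0.0011,0,0,0],[0.0214,-0.0038,0.0017,0,0,0],[0.0286,-0.0025,0.0023,0,0,0],[0.0355,0,0.0028,0,0,0],[0.0418,0.0037,0.0034,0,0,0],[0.0474,0.0084,0.0039,0,0,0],[0.0521,0.014,0.0045,0,0,0],[0.0558,0.0203,0.005,0,0,0],[0.0583,0.0272,0.0056,0,0,0],[0.0596,0.0344,0.0061,0,0,0],[0.0596,0.0417,0.0067,0,0,0]]'
python3 drive.py '[[0,0,0,0,0,0]]'
cat > k.py <<'E'
from h import *
s=r.get_state();th=np.radians(11);d=s['tcp_pos'][:2]-[.5873,-.1813];x,y=d@[np.cos(th),np.sin(th)],d@[-np.sin(th),np.cos(th)]
f=s['contact_force'];f=[f[0]*np.cos(th)+f[1]*np.sin(th),-f[0]*np.sin(th)+f[1]*np.cos(th)]
print('r,ang',np.hypot(x,y).round(4),np.degrees(np.arctan2(y,x)).round(1),'Ftang(resist)',round(-(f[0]*y-f[1]*x)/np.hypot(x,y),2),'Frad',round((f[0]*x+f[1]*y)/np.hypot(x,y),2),s['contact_force'].round(1),s['gripper_force'])
E
python3 k.py
```

```text
time_s: 16.23
tcp_pos: [0.5451, -0.1861, 0.1604]
eef_rot: [-179.9, 0.0, -169.0]
contact_force: [4.0, -3.3, 5.5]
gripper_width: 0.0171
gripper_force: 35.0
time_s: 16.32
tcp_pos: [0.5451, -0.1852, 0.1603]
eef_rot: [-180.0, 0.0, -168.9]
contact_force: [2.4, 0.9, 6.9]
gripper_width: 0.0169
gripper_force: 35.0
r,ang 0.0424 174.3 Ftang(resist) -0.68 Frad -2.52 [2.4 0.9 6.9] 35.001545548439026
```

```bash
python3 drive.py '[[-0.0013,0.0072,0.0004,0,0,0],[-0.0038,0.0141,0.0009,0,0,0],[-0.0075,0.0205,0.0014,0,0,0]]' >/dev/null; python3 k.py
python3 drive.py '[[-0.0047,0.0056,0.0006,0,0,0],[-0.0103,0.0103,0.0011,0,0,0],[-0.0166,0.0139,0.0017,0,0,0]]' ; python3 k.py
```

```text
r,ang 0.0425 146.1 Ftang(resist) 2.68 Frad -3.83 [ 2.5 -4.   4.9] 35.00718712806702
time_s: 16.82
tcp_pos: [0.5611, -0.1479, 0.1571]
eef_rot: [-179.9, -0.1, -169.0]
contact_force: [-1.5, -3.9, 9.5]
gripper_width: 0.0167
gripper_force: 35.0
r,ang 0.0424 117.2 Ftang(resist) 3.62 Frad -2.17 [-1.5 -3.9  9.5] 35.01332402229309
```

```bash
python3 drive.py '[[-0.0069,0.0025,0.0002,0,0,0],[-0.0141,0.0038,0.0007,0,0,0],[-0.0214,0.0038,0.0013,0,0,0]]' ; python3 k.py
python3 drive.py '[[-0.0072,-0.0013,0.0006,0,0,0]]' >/dev/null; python3 k.py
```

```text
time_s: 17.07
tcp_pos: [0.5808, -0.1396, 0.1555]
eef_rot: [180.0, -0.2, -169.0]
contact_force: [-3.1, 0.9, 10.5]
gripper_width: 0.0172
gripper_force: 35.0
r,ang 0.0422 87.9 Ftang(resist) 2.89 Frad 1.39 [-3.1  0.9 10.5] 35.00638961791992
r,ang 0.0422 77.6 Ftang(resist) 3.0 Frad 3.48 [-2.9  3.6  8.8] 35.003907680511475
```

```bash
python3 drive.py '[[-0.0069,-0.0025,0.0005,0,0,0]]' >/dev/null; python3 k.py
python3 drive.py '[[-0.0064,-0.0036,0.0005,0,0,0]]' >/dev/null; python3 k.py
python3 drive.py '[[-0.0056,-0.0047,0.0005,0,0,0]]' >/dev/null; python3 k.py
```

```text
r,ang 0.0421 67.4 Ftang(resist) 2.91 Frad 2.3 [-2.4  2.8  8.3] 35.002586245536804
r,ang 0.0421 57.2 Ftang(resist) 2.96 Frad 2.56 [-1.8  3.5  8.7] 35.001983642578125
r,ang 0.0421 47.0 Ftang(resist) 3.55 Frad 2.74 [-1.6  4.2  8.2] 35.00197470188141
```

```bash
python3 drive.py '[[-0.0047,-0.0056,0.0005,0,0,0]]' >/dev/null; python3 k.py
python3 drive.py '[[-0.0036,-0.0064,0.0005,0,0,0]]' >/dev/null; python3 k.py
```

```text
r,ang 0.0421 36.9 Ftang(resist) 3.96 Frad 3.26 [-0.7  5.1  8.7] 35.001869201660156
r,ang 0.042 26.8 Ftang(resist) 5.14 Frad 4.15 [0.1 6.6 7.9] 35.003793239593506
```

```bash
python3 drive.py '[[-0.0025,-0.0069,0.0005,0,0,0]]' >/dev/null; python3 k.py
python3 drive.py '[[-0.0013,-0.0072,0.0005,0,0,0]]' >/dev/null; python3 k.py
python3 drive.py '[[0,-0.0073,0.0005,0,0,0]]' >/dev/null; python3 k.py
```

```text
r,ang 0.042 16.7 Ftang(resist) 5.66 Frad 3.75 [0.7 6.8 6.2] 35.00510394573212
r,ang 0.042 6.6 Ftang(resist) 5.45 Frad 3.81 [2.  6.4 6.9] 35.00645935535431
r,ang 0.042 -3.4 Ftang(resist) 5.4 Frad 2.35 [1.6 5.7 7.1] 35.00779688358307
```

```bash
python3 drive.py '[[0,0,0,0,0,0],[0,0,0,0,0,0]]'; python3 k.py
python3 drive.py '[[0,0,0,0,0,0],[0,0,0,0,0,0],[0,0,0,0,0,0],[0,0,-0.005,0,0,0],[0,0,-0.02,0,0,0],[0,0,-0.045,0,0,0],[0,0,-0.075,0,0,0],[0.02,0,-0.09,0,0,0],[0.05,0,-0.09,0,0,0],[0.085,0,-0.09,0,0,0],[0.12,0,-0.09,0,0,0],[0.15,0,-0.09,0,0,0]]' 0.045
python3 drive.py '[[0.03,0,0,0,0,0],[0.06,0,0,0,0,0],[0.07,0,0,0,0,0],[0.07,0,0,0,0,0]]' 0
python3 - <<'E'
from h import *
a=save('top','t4.png');b=save('side','s4.png')
cv2.imwrite('pics/c5.png',np.hstack([cv2.resize(c['frame'][150:270,x:x+90,::-1],None,fx=4,fy=4) for c,x in((a,295),(b,240))]))
th=np.radians(11)
for c in(a,b):
    P=pts(c);F=c['frame'].astype(int);d=P[...,:2]-np.array([.5873,-.1813]);X=d@[np.cos(th),np.sin(th)];Y=d@[-np.sin(th),np.cos(th)]
    m=(abs(P[...,2]-.0685)<.005)&(abs(Y)<.03)&(X>-.25)&(X<-.04)
    if m.sum()>9:
        print('torch',m.sum(),X[m].min(),Y[m].min(),Y[m].max(),np.median(P[m][:,2]))
        k=m&(F.max(-1)<75)&(abs(Y)<.012); print('switch dark',k.sum(),X[k].min() if k.any() else 0,X[k].max() if k.any() else 0,Y[k].mean())
print(r.get_state()['tcp_pos'])
E
```

```text
time_s: 17.98
tcp_pos: [0.6289, -0.1766, 0.1509]
eef_rot: [180.0, 0.0, -169.0]
contact_force: [3.9, 1.1, 4.5]
gripper_width: 0.0173
gripper_force: 35.0
r,ang 0.0419 -4.6 Ftang(resist) 0.66 Frad 3.95 [3.9 1.1 4.5] 35.000810623168945
time_s: 18.98
tcp_pos: [0.4787, -0.206, 0.2406]
eef_rot: [180.0, -0.1, -169.0]
contact_force: [0.4, -0.2, -0.2]
gripper_width: 0.0451
gripper_force: 0.0
time_s: 19.32
tcp_pos: [0.4102, -0.2195, 0.2414]
eef_rot: [180.0, 0.0, -169.0]
contact_force: [0.5, 0.7, 0.2]
gripper_width: 0.0237
gripper_force: 0.0
torch 258 -0.09316322183190799 -0.017837525517953482 0.017067014475931397 0.06886306743207432
switch dark 22 -0.09141641867073504 -0.07436047852190576 -0.0018243271419391021
torch 190 -0.12319883473989435 -0.01910662707411606 0.02087919183649377 0.06847603550493064
switch dark 7 -0.08693540996786922 -0.07105851208280306 -0.001938695616645359
[ 0.41280836 -0.21939063  0.24126501]
```

View pics/c5.png

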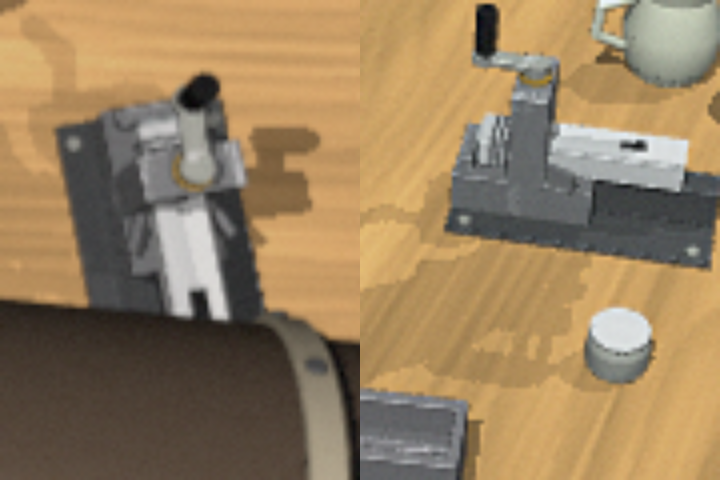

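```bash
python3 -c "
from h import *
go(.5009,-.1981,.14,-169);go(.5009,-.1981,.078,-169)"
```

```text
t 19.42 delta [-0.0905  0.0041  0.1013] [-0.02  0.05  0.  ] rows>= 3.3
t 19.42 delta [-0.0904  0.0041  0.1633] [-0.02  0.05  0.  ] rows>= 4.5
```

```bash
python3 drive.py '[[-0.01,0.001,0.01,0,0,0],[-0.03,0.002,0.03,0,0,0],[-0.05,0.003,0.055,0,0,0],[-0.07,0.004,0.08,0,0,0],[-0.085,0.004,0.105,0,0,0],[-0.09,0.004,0.125,0,0,0],[-0.0905,0.004,0.142,0,0,0],[-0.0905,0.004,0.154,0,0,0],[-0.0905,0.004,0.16,0,0,0],[-0.0905,0.004,0.16,0,0,0],[-0.0905,0.004,0.16,0,0,0]]' 0
python3 -c "
from h import *
go(.5009,-.1981,.071,-169)"
```

```text
time_s: 20.33
tcp_pos: [0.5013, -0.1978, 0.0802]
eef_rot: [180.0, -0.1, -168.9]
contact_force: [0.3, -0.2, -0.4]
gripper_width: 0.0004
gripper_force: 0.0
t 20.33 delta [ 0.0004 -0.0002  0.0092] [ 0.   -0.07  0.06] rows>= 0.2
```

```bash
python3 drive.py '[[0,0,0.004,0,0,0],[0,0,0.007,0,0,0],[0,0,0.008,0,0,0],[0,0,0.008,0,0,0]]' | egrep 'tcp|cont'
for i in 1 2 3 4 5; do python3 drive.py '[[0,0,0.0005,0,0,0],[0,0,0.0005,0,0,0]]' | egrep 'tcp|cont'; done
```

```text
tcp_pos: [0.5008, -0.1981, 0.0729]
contact_force: [0.7, -0.1, 0.1]
tcp_pos: [0.5009, -0.1981, 0.0725]
contact_force: [0.3, -0.3, 1.0]
tcp_pos: [0.5009, -0.198, 0.0719]
contact_force: [0.1, 0.7, 0.0]
tcp_pos: [0.5008, -0.198, 0.0712]
contact_force: [0.5, -0.3, -0.3]
tcp_pos: [0.5008, -0.198, 0.0707]
contact_force: [-0.0, 0.3, 0.6]
tcp_pos: [0.5009, -0.198, 0.0703]
contact_force: [-0.7, 0.2, 0.5]
```

```bash
for i in 1 2 3 4; do python3 drive.py '[[0,0,0.0003,0,0,0],[0,0,0.0003,0,0,0]]' | egrep 'tcp|cont'; done
```

```text
tcp_pos: [0.501, -0.198, 0.0703]
contact_force: [-0.5, 1.4, 2.8]
tcp_pos: [0.5014, -0.198, 0.0703]
contact_force: [-1.3, 1.2, 6.3]
tcp_pos: [0.5016, -0.1979, 0.0702]
contact_force: [-1.9, 1.8, 8.4]
tcp_pos: [0.5019, -0.1979, 0.0701]
contact_force: [-0.4, 3.3, 10.2]
```

```bash
python3 drive.py '[[-0.001,0,-0.0003,0,0,0],[-0.003,0,-0.0003,0,0,0],[-0.005,0,-0.0003,0,0,0],[-0.007,0,-0.0003,0,0,0],[-0.009,0,-0.0003,0,0,0],[-0.011,0,-0.0003,0,0,0],[-0.012,0,-0.0003,0,0,0],[-0.013,0,-0.0003,0,0,0]]' | egrep 'tcp|cont'
python3 drive.py '[[0,0,-0.004,0,0,0],[0,0,-0.02,0,0,0],[0.01,0,-0.05,0,0,0],[0.04,0,-0.09,0,0,0],[0.07,0,-0.12,0,0,0],[0.1,0,-0.14,0,0,0],[0.11,0.03,-0.14,0,0,0],[0.11,0.07,-0.14,0,0,0],[0.11,0.11,-0.14,0,0,0],[0.11,0.15,-0.14,0,0,0],[0.11,0.18,-0.14,0,0,0],[0.11,0.18,-0.14,0,0,0]]'
python3 - <<'E'
from h import *
a=save('top','t5.png');b=save('side','s5.png')
cv2.imwrite('pics/c6.png',np.hstack([cv2.resize(c['frame'][150:270,x:x+90,::-1],None,fx=4,fy=4) for c,x in((a,295),(b,240))]))
th=np.radians(11)
for c in(a,b):
    P=pts(c);F=c['frame'].astype(int);d=P[...,:2]-np.array([.5873,-.1813]);X=d@[np.cos(th),np.sin(th)];Y=d@[-np.sin(th),np.cos(th)]
    m=(abs(P[...,2]-.0685)<.005)&(abs(Y)<.03)&(X>-.25)&(X<-.04)
    print('torch',m.sum(),X[m].min(),Y[m].min(),Y[m].max(),np.median(P[m][:,2]))
    k=m&(F.max(-1)<75)&(abs(Y)<.012); print('dark',np.c_[X[k],P[k][:,2]].round(4)[np.argsort(X[k])].tolist())
E
```

```text
tcp_pos: [0.5111, -0.196, 0.07]
contact_force: [-12.5, -0.3, 18.2]
time_s: 23.83
tcp_pos: [0.3706, -0.0361, 0.2098]
eef_rot: [179.9, 0.1, -168.7]
contact_force: [0.4, 0.3, 0.2]
gripper_width: 0.0006
gripper_force: 0.0
torch 437 -0.12561283728328984 -0.017795566500414643 0.01724243827786344 0.06860191943355354
dark [[-0.0901, 0.0654], [-0.0884, 0.0654], [-0.088, 0.0642], [-0.0875, 0.065], [-0.0858, 0.0649], [-0.0854, 0.0653], [-0.085, 0.0667], [-0.0833, 0.0645], [-0.0829, 0.0677], [-0.0824, 0.0656], [-0.082, 0.0672], [-0.0808, 0.0691], [-0.0805, 0.0728], [-0.0799, 0.0687], [-0.0796, 0.0711], [-0.0778, 0.0702], [-0.0774, 0.0676], [-0.0769, 0.0688], [-0.0752, 0.0676], [-0.0749, 0.0707]]
torch 197 -0.12321308932787352 -0.01953100206320309 0.020878866867627622 0.06832348263225141
dark [[-0.0868, 0.0641], [-0.0806, 0.0667], [-0.0776, 0.0693], [-0.0771, 0.0704], [-0.0741, 0.0726], [-0.071, 0.0647]]
```

View pics/c6.png

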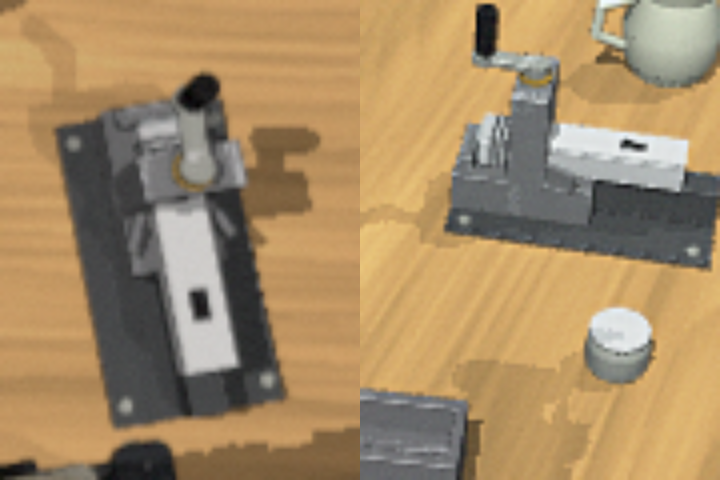

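The nub sits about 37 mm behind the torch's middle, which is fully on. The push ended on its stop at 12 N, and the torch is home and clamped with nothing touching it. I'm handing in.

```bash
python3 -c "
from plant import r
print(r.close_job())"
```

```text
the job is handed in; nothing more can be done
None
```

I handed the job in at about 24 s: the torch is home against the lip, the switch is fully on and the robot is clear of everything. The pad is snugged to an estimated 25–40 N, judged from the crank's resistance rather than measured, and I got no verdict back.

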